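Clamp the roller unit and hold the hinge leaf to its end bracket for pinning

TASK

Swing the toggle clamp's handle up until it is fully home, standing upright, so that its pad bears on the roller and the roller unit cannot shift. Then pick up the loose hinge leaf by its flange and offer it to the roller's end bracket, flange upright on the outer side away from the roller, its knuckle in the gap between the bracket's two knuckles and the bores in line for the pin; leave the parts lying around alone. Finish while the gripper still holds the leaf there, in line, still, not pressed hard against the bracket.

Things in the scene. Friction and masses are not known exactly. Their poses are not given: they have to be found in the camera images.
- clamp_handle (a joint): Toggle clamp handle, rad: 0.85 = fully home, upright at its stop, pad squeezed on the roller (over the last 0.1 rad); 0 = fully open, leaning 0.85 rad from upright towards the fixture's -x. Swings in the fixture's x-z plane about clamp_pivot. Friction (0.25 N m) holds it where it is left. The linked clamp arm stands up when open and comes down on the roller as the handle rises
- clamp_grip (a point): Point on the centre line of the clamp handle's round rubber grip (20 mm diameter), 100 mm from the pivot; the grip reaches 40 mm further in towards the pivot and 35 mm further out to the free end. Moves with the handle: about 141 mm above the bench when open, 175 mm when upright. Pinched while it swings it creeps between finger pads; pushing from behind (-x) works too
- clamp_pivot (a point): Pivot of the clamp handle, 75 mm above the bench, fixed to the fixture; the axes are those of the fixture. The clamp's riser and cheeks below it are 52 mm wide
- fixture: Holding fixture screwed to the bench, cannot move: steel base plate 200 x 310 x 10 mm with two V-blocks and the toggle clamp. Origin: underside of the plate, on the bench, x across the roller with the clamp at -x and the roller at +x, y along the roller, z up
- clamp_arm: Steel arm of the toggle clamp, 80 mm, with a rubber pad at its end that comes down on the top of the roller; driven by the handle through the toggle linkage. Origin at its own pivot, 88 mm above the bench
- roller: Motorized roller unit, 1.8 kg, lying loose in the fixture's V-blocks: tube 50 mm diameter, 150 mm long along y, top 68 mm above the bench; pulley head at +y, upright end bracket at -y: a plate 64 mm wide (x), 8 mm thick, its top 107 mm above the bench. Origin: on the fixture's plate, 10 mm above the bench, under the middle of the roller. Axes as fixture
- bracket_bore (a point): Hinge point of the end bracket: on the axis of its bores (the x axis), mid-gap between its two knuckles, 95 mm above the bench. Knuckles 20 mm diameter, 16 mm long, bore 12 mm, gap 28 mm, open on top and outside (-y). The plate closes the gap 11.5 mm from the axis at +y, up to 12 mm above the axis; a ledge closes it 11.5 mm under the axis, reaching 9.5 mm to -y. Axes as roller
- leaf: Loose hinge leaf, 0.15 kg, an angle lying on its flat leg, flange up. Origin: underside, below the middle of the flange; x along the hinge axis, +y from flange to knuckle. Flange 60 (x) x 8 (y -4 to 4) x 58 mm high; leg 6 mm thick, 60 wide to y = 48, then a 24 mm neck to the knuckle: 24 mm long (x), 20 mm diameter, underside flush. When joined its axes point like those of roller
- leaf_bore (a point): Middle of the leaf's knuckle on the axis of its 12 mm bore: 60 mm along +y and 10 mm up from the leaf's origin; axes as leaf. To be brought to bracket_bore
- leaf_flange (a point): Middle of the top edge of the leaf's upright flange, 58 mm above the leaf's underside
- hinge_pin: Steel hinge pin, 10 mm diameter with a 16 mm head and a rubber ring, 89 mm long, lying on the bench; to be left alone. Origin on the bench under its middle
- bearing_flange: Black polymer bearing flange, 62 mm diameter, 17 mm high, lying on the bench; to be left alone. Origin at the centre of its underside
- band_pulley: Spare polyurethane O-band pulley, 48 mm diameter, 36 mm high, standing on the bench; to be left alone. Origin at the centre of its underside
- hex_axle: Spare stainless hex axle, 11 mm across flats, 220 mm long, lying on the bench along its x axis; to be left alone. Origin on the bench under its middle
Not all that is in view belongs to the job. Several things look just like the leaf: the one meant starts farthest to the robot's left.

How it is judged (in metres and radians):
On the way, in this order (a step that is already met when the one before it is completed fails the run):
1. the toggle clamp is closed: handle home and upright, pad bearing on the roller (value of joint clamp_handle above 0.77 rad and contact force between clamp_arm and roller above 1 N), for 0.2 s.
2. the leaf is lifted off the bench in the gripper (height (world z) of leaf above 0.03 m and contact force between the fingers and leaf above 2 N), for 0.2 s.
At the end, for the whole second after the job is handed in: Handle within 0.08 rad of home, pad on roller over 1 N; leaf gripped (over 5 N), still, bore within 2.5 mm of the bracket's axis (3 mm along it), axes within 4 deg, flange upright within 7 deg on the outer side, under 10 N on the bracket, resting on nothing else (all of step 1 and x of leaf_bore in the frame of bracket_bore between -0.003 and 0.003 m and y of leaf_bore in the frame of bracket_bore between -0.0025 and 0.0025 m and z of leaf_bore in the frame of bracket_bore between -0.0025 and 0.0025 m and angle between the x axis of leaf and the x axis of roller, either way round below 0.07 rad and y of leaf_flange in the frame of bracket_bore below -0.045 m and angle between leaf's own z axis and vertical below 0.12 rad and contact force between the fingers and leaf above 5 N and contact force between leaf and roller below 10 N and contact force between leaf and fixture below 0.5 N and linear speed of leaf below 0.02 m/s); the arm keeps its last pose, push and grip.
It fails at once if the roller unit is knocked more than 10 mm out of place (distance of roller from where it was at the start of the episode above 0.01 m).
It fails at once if the hinge pin is disturbed (moved over 25 mm) (distance of hinge_pin from where it was at the start of the episode above 0.025 m).
It fails at once if the bearing flange is disturbed (moved over 25 mm) (distance of bearing_flange from where it was at the start of the episode above 0.025 m).
It fails at once if the band pulley is disturbed (moved over 25 mm) (distance of band_pulley from where it was at the start of the episode above 0.025 m).
It fails at once if the hex axle is disturbed (moved over 25 mm) (distance of hex_axle from where it was at the start of the episode above 0.025 m).
It also fails if it takes over 59 s, if anything falls off the work surface, if the arm or the gripper's body presses on something with over 40 N, if the wrist force passes 120 N, or if a joint passes its speed limit or range.

ROBOT

A 6-joint arm with a two-finger parallel gripper is mounted at the origin on the work surface. World frame = base frame: x ahead of the robot, y to its left, z up, the work surface at z = 0. Lengths are in mm, angles in degrees, forces in N, time in s.
With the tool pointing down it reaches from about 300 to 850 mm from the base axis. Payload 4.2 kg.
Tool frame: the origin (TCP) lies at the very end of the fingers, on their centre line; the grasp point (between the pads) lies 19 mm behind it; z points along the fingers, y is the line along which they close (so a half turn about z gives the same grasp; the last joint's range is limited). The gripper opens to 91 mm and grips with 3 to 60 N. Pads are 32 mm wide; open, the fingers measure 118 mm over their backs; the gripper's body (76 mm by 178 mm) begins 60 mm behind the grasp point.
Start: joints at [67.494, 18.312, 89.639, -0, 72.044, -1.146], TCP at [209.433, 535.522, 186.176] pointing down, gripper open.
Joint ranges: [-177.97, 177.97], [-48.28, 115.42], [12.27, 149.76], [-77.06, 257.06], [2.81, 150.46], [-146.56, 146.56]. Speed limits (degrees/s): [147.25, 147.25, 180, 180, 180, 180].

INTERFACE

Orientations are given as [roll, pitch, yaw] about the fixed x, y, z axes, in that order (R = Rz(yaw) Ry(pitch) Rx(roll)).
In Python, from workcell import env gives the robot as it stands.
- The arm moves only by the shell command python3 -m pendant 'ROWS' [FORCE]. ROWS is a JSON object of lists of equal length, an entry for each row: "translation": the shift along the tool's x, y, z in mm, a list of three; "roll": the turn about the tool's z in rad; "hand": the closure in counts, from 0 (fully open) to 255 (shut). In form: {"translation": [[dx, dy, dz], ...], "roll": [roll, ...], "hand": [hand, ...]}. A call has exactly 8 rows; each row shifts and turns the commanded pose from where the row before left it, along the tool's axes as they then stand; what a row does not reach is not made up. A row lasts 1/12 s, in which the tool goes at most 41.7 mm and 7.16 degrees, less where a joint would pass 70% of its speed; a pose out of reach is approached as far as the arm can. A call with a gripper value outside its range is refused whole. The fingers move at their own pace and stop on an object; FORCE is the grip in N (left out, the last holds). Time passes only in rows, so rows that do not move let the fingers close, or fill a call up. It gives the time, the measured TCP pose, the force, the opening and the grip force at its end, in the units of the state.
- env.state(): the state, without advancing time (a new reading comes with each control period).
- env.grab_frame(name): name is "scene" or "top"; returns a dict with "frame" (480x640x3 uint8, red, green, blue), "z_map" (480x640 float32, mm along the optical axis (not along the pixel's ray), 0 where there is no reading), "fx", "fy", "cx", "cy" (pixels), "dist" ([k1, k2, p1, p2, k3] as OpenCV has them; the pictures are not rectified), "pose" (4x4, takes a point from camera to world coordinates). Camera axes: x right, y down, z forward; pixel columns grow to the right and rows downward; lengths in mm; the calibration is good to about 2 mm. A picture is of the moment at which its call begins.
- env.job_done(): hands the job in; it is judged then, once.
Trained networks look in a picture, given as the dict that the camera call returned (one of the last four; its "shot" number tells which), for a name from the list of things; names that differ only in an ending like _2 or _b are one class to them, and where a whole thing is asked for, a point or a joint stands for the part that bears it (a point fixed in the world has none). Each returns a list of dicts, best first, with "score" (0 to 1); they miss things now and then, are a little off and sometimes report something else, mostly with a low value. They report only what shows in the picture. A call takes as long as a camera call. They do not tell look-alikes from the thing itself.
- env.recognise(picture, label): "rect" ([centre column, centre row, width, height] in pixels, round what is visible of it).
- env.regions_of(picture, label): "pixels" (480x640 bool, what is visible of it) and "rect" ([centre column, centre row, width, height] in pixels, round what is visible of it).
The state is a dict: "time_s": time; "qpos": joint angles; "qvel": joint speeds; "effort": joint torques, N m; "ee_pos": TCP position; "ee_rot": TCP orientation; "force": force on the tool from outside, world axes, zero at the start; "torque": the same for the moment, N m; "gripper_width": finger opening in mm; "gripper_force": force on a finger pad.
Only numpy, scipy, OpenCV 4.12 (cv2) and the standard library are available. Lean on these libraries where they do the work, as an engineer would, in place of code of your own. Each camera call takes 0.05 s, during which the arm holds its last target. There are 200 camera calls.

## Working session

There is one attempt and no reset: what is moved stays moved. The work goes in short steps, Python scripts to look and compute and a shell command to move; the robot and the scene stay as the last step left them, time stands still between calls to the robot, and variables do not carry over. Pictures are saved under pics/ and viewed, at most 10 in all, crops included, and the job is handed in when it is done.

```bash
mkdir -p pics; ls
cat > h.py <<'E'
import numpy as np, cv2
from workcell import env
from scipy.spatial.transform import Rotation as Ro
def cloud(p):
    z=p["z_map"]; K=np.array([[p["fx"],0,p["cx"]],[0,p["fy"],p["cy"]],[0,0,1.]])
    v,u=np.mgrid[0:480,0:640]
    uv=cv2.undistortPoints(np.stack([u,v],-1).reshape(-1,1,2).astype(np.float64),K,np.array(p["dist"],float)).reshape(480,640,2)
    c=np.dstack([uv[...,0]*z,uv[...,1]*z,z]); T=np.array(p["pose"])
    w=c@T[:3,:3].T+T[:3,3]; w[z<=0]=np.nan
    return w
def save(p,n,crop=None,s=1):
    f=p["frame"][...,::-1]
    if crop: f=f[crop[1]:crop[3],crop[0]:crop[2]]
    cv2.imwrite("pics/"+n,cv2.resize(np.ascontiguousarray(f),None,fx=s,fy=s))
E
python3 - <<'E'
from h import *
np.set_printoptions(precision=1,suppress=True)
s=env.state(); print(s["time_s"],s["ee_pos"],s["ee_rot"],s["force"],s["gripper_width"])
for n in("scene","top"):
    p=env.grab_frame(n); save(p,n+"0.png"); w=cloud(p); np.savez("/tmp/"+n+"0.npz",w=w,f=p["frame"])
    print(n,np.array(p["pose"]))
    for l in("leaf","fixture","roller","clamp_handle","clamp_arm","hinge_pin","bearing_flange","band_pulley","hex_axle"):
        for r in env.regions_of(p,l):
            q=w[r["pixels"]]; q=q[~np.isnan(q[:,0])]
            print(n,l,round(r["score"],2),np.array(r["rect"]),len(q),np.median(q,0) if len(q) else 0,q.min(0) if len(q) else 0,q.max(0) if len(q) else 0)
E
```

```text
pics
0.0 [209.2 535.  185.3] [-179.9   -0.   158.6] [-0.2 -0.3 -0.3] 91.65042567503797
scene [[  -0.3    0.8   -0.5 1083.5]
 [   1.     0.2   -0.1  161.5]
 [  -0.    -0.5   -0.9 1095.7]
 [   0.     0.     0.     1. ]]
scene leaf 0.92 [216.2 210.8  33.7  38.3] 771 [ 467.9 -300.3   12.7] [ 422.4 -330.8   -2.7] [ 508.4 -253.5   63.3]
scene leaf 0.79 [180.3 154.4  32.2  26.1] 537 [ 338.2 -450.3   19.9] [ 266.1 -507.7   -4.1] [ 345.5 -421.8   62. ]
scene leaf 0.74 [163.7 186.1  33.4  37.3] 660 [ 430.6 -455.2    9.3] [ 363.4 -509.    -3.5] [ 481.6 -413.4   62.4]
scene leaf 0.69 [354.9 281.1  12.6  25. ] 189 [620.5  95.5 147.3] [554.8  79.4  41. ] [642.9 104.5 163.3]
scene fixture 0.82 [347.6 282.7 146.8 145.8] 8806 [594.7  97.5  11.8] [343.6 -72.2  -5.6] [719.3 252.6 177.4]
scene clamp_handle 0.63 [361.  240.7  17.8  56.9] 399 [503.1  87.6 138.9] [463.5  74.5   2. ] [568.9 100.9 177.4]
scene clamp_arm 0.64 [355.4 281.3   7.9  26. ] 174 [620.   95.  147.8] [554.8  79.4  47.8] [642.9 103.3 163.3]
scene hinge_pin 0.51 [166.2 291.4  16.2  32.9] 161 [ 700.5 -332.3   12.4] [ 667.4 -370.7   -3.1]
[... 1581 characters left out ...]
[ 511.9 -253.4   66.1]
top clamp_arm 0.4 [283.3 180.8 101.4  37. ] 1929 [647.3  65.6  64.1] [608.9 -33.2   1. ] [700.3 223.5 150. ]
top hinge_pin 0.71 [449.  172.7  29.   23.7] 130 [ 699.3 -330.1   12. ] [ 670.5 -360.3   -4.6] [ 735.7 -298.4   22.5]
top hinge_pin 0.32 [439.  260.2  33.3  32.7] 697 [ 473.8 -295.6    7.8] [ 430.8 -344.    -6.3] [ 510.  -253.4   66.1]
top bearing_flange 0.83 [194.9 265.2  26.4  23.9] 467 [445.2 315.    9.6] [416.7 285.1  -5.7] [476.4 350.7  25.7]
top band_pulley 0.55 [189.8 186.7  22.8  24.8] 343 [644.5 338.6  35.3] [622.5 317.5  -7.1] [676.7 367.8  44.3]
top hex_axle 0.55 [150.4 239.   18.5  86.6] 477 [515.  437.7   9.4] [398.8 411.9  -8.2] [625.  470.   22.6]
```

View pics/scene0.png

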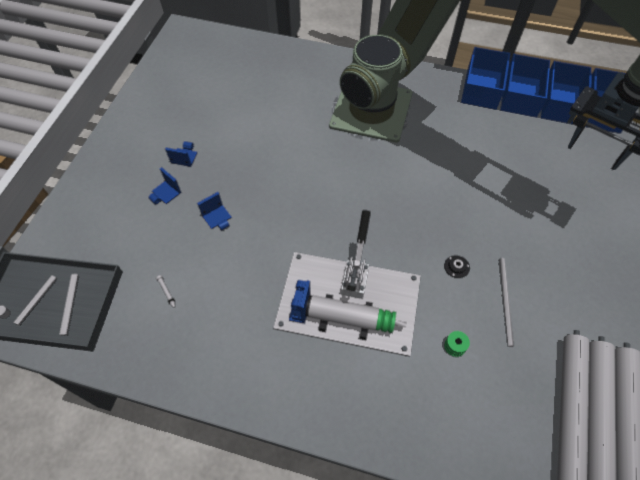

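View pics/top0.png

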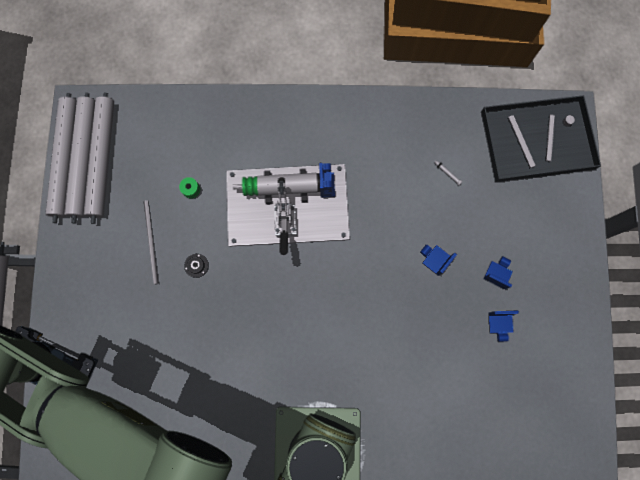

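```bash
cat > fit.py <<'E'
from h import *
from scipy.optimize import least_squares
def box(p,lo,hi):
    lo,hi=np.array(lo,float),np.array(hi,float); q=np.abs(p-(lo+hi)/2)-(hi-lo)/2
    return np.linalg.norm(np.maximum(q,0),axis=1)+np.minimum(q.max(1),0)
def cyl(p,x0,x1,y,z,r):
    q=np.stack([np.abs(p[:,0]-(x0+x1)/2)-(x1-x0)/2,np.hypot(p[:,1]-y,p[:,2]-z)-r],1)
    return np.linalg.norm(np.maximum(q,0),axis=1)+np.minimum(q.max(1),0)
def leaf(p,b=-25):
    return np.min([box(p,(-30,-4,b),(30,4,58)),box(p,(-30,0,b),(30,48,6)),box(p,(-12,40,b),(12,60,6)),cyl(p,-12,12,60,10,10)],0)
def leafbench(p): return np.minimum(leaf(p),np.abs(p[:,2])*1.0)if 0 else np.minimum(leaf(p),p[:,2])
def bracket(p): # bore-centred, roller axes; z relative to bore
    return np.min([box(p,(-32,11.5,-60),(32,19.5,12)),cyl(p,14,30,0,0,10),cyl(p,-30,-14,0,0,10),box(p,(-30,-9.5,-60),(30,12,-11.5))],0)
def loc(w,t):  # t = x,y,z,yaw(rad)
    c,s=np.cos(t[3]),np.sin(t[3]); d=w-np.array(t[:3]); return np.stack([c*d[:,0]+s*d[:,1],-s*d[:,0]+c*d[:,1],d[:,2]],1)
def fit(f,w,t0,free=(0,1,3),fs=2.0):
    t0=np.array(t0,float); free=list(free); sc=np.where(np.array(free)==3,0.02,1.)
    def full(v): t=t0.copy(); t[free]+=v*sc; return t
    best=least_squares(lambda v:f(loc(w,full(v))),np.zeros(len(free)),loss="soft_l1",f_scale=fs,diff_step=1e-3,x_scale=1.0)
    return full(best.x),best.cost/len(w)
E
python3 - <<'E'
from fit import *
np.set_printoptions(precision=2,suppress=True)
for n in("scene","top"):
    d=np.load(f"/tmp/{n}0.npz"); w=d["w"]; f=d["f"].astype(int)
    ok=~np.isnan(w[...,0]); W=w[ok]; F=f[ok]
    blue=(F[:,2]>1.5*F[:,0])&(F[:,2]>60)
    b=W[np.abs(W[:,2])<20]; print(n,"bench z",np.median(W[(np.abs(W[:,0]-450)<80)&(np.abs(W[:,1]+100)<60)][:,2]))
    # leaf
    m=blue&(np.hypot(W[:,0]-470,W[:,1]+297)<75); q=W[m]
    fl=q[q[:,2]>25][:,:2]; ctr=fl.mean(0); u=np.linalg.svd(fl-ctr)[2][0]; body=q[q[:,2]<20][:,:2].mean(0)
    v=np.array([-u[1],u[0]]); v=v if v@(body-ctr)>0 else -v
    yaw0=np.arctan2(-v[0],v[1])
    a=W[np.hypot(W[:,0]-470,W[:,1]+297)<80]
    for dy in(0,):
        t,c=fit(leafbench,a,[*ctr,0,yaw0],free=(0,1,2,3)); print("leaf",t[:3],np.degrees(t[3]),c,"init",ctr,np.degrees(yaw0))
    # plate
    m=(np.abs(W[:,2]-10)<6)&(W[:,0]>440)&(W[:,0]<740)&(W[:,1]>-90)&(W[:,1]<270)&(F.min(1)>140)
    r=cv2.minAreaRect(W[m][:,:2].astype(np.float32)); print("plate",r,np.median(W[m][:,2]))
    # bracket
    m=blue&(W[:,2]>70)&(W[:,0]>590)&(W[:,0]<730)&(W[:,1]>-80)&(W[:,1]<20); q=W[m]; print("brk pts",len(q),q.mean(0),q.min(0),q.max(0))
    # tube
    m=(W[:,2]>50)&(W[:,2]<75)&(W[:,0]>610)&(W[:,0]<720)&(W[:,1]>-5)&(W[:,1]<150)&~((W[:,1]>70)&(W[:,1]<120))
    q=W[m]
    g=lambda v:np.hypot((q[:,0]-v[0]-v[1]*(q[:,1]-70))*np.cos(v[1]),q[:,2]-v[2])-25
    s=least_squares(g,[650,0,43],loss="soft_l1",f_scale=2); print("tube x@y70, slope deg, z",s.x[0],np.degrees(s.x[1]),s.x[2],s.cost/len(q))
    # handle
    m=(F.max(1)<60)&(W[:,2]>95)&(W[:,0]>420)&(W[:,0]<600)&(W[:,1]>50)&(W[:,1]<130); q=W[m]
    c0=q.mean(0);print("grip",len(q),c0,np.linalg.svd(q-c0)[2][0],q.min(0),q.max(0))
E
```

```text
scene bench z 1.5597290571292888
leaf [ 456.27 -313.7     1.36] -37.750716991631364 1.493575905079218 init [ 458.81 -312.61] -37.81125569834798
plate ((607.8804931640625, 88.1894302368164), (204.8542022705078, 311.45166015625), 4.078754425048828) 11.218148697427523
brk pts 358 [662.93  -7.68 100.25] [630.49 -23.44  76.55] [692.13   7.33 114.16]
tube x@y70, slope deg, z 654.568859559215 -4.1481361696542685 44.12754384841202 1.6768446155309555
grip 242 [489.98  85.25 152.23] [ 0.72  0.05 -0.69] [463.54  75.11 124.36] [519.95  94.92 177.41]
top bench z 0.6244777100298506
leaf [ 456.69 -315.57    0.63] -38.017475976870664 2.813214665563272 init [ 458.64 -311.81] -38.973333368052316
plate ((609.5721435546875, 88.6245346069336), (201.369140625, 312.59967041015625), 4.076249599456787) 10.324880398406663
brk pts 276 [661.27  -8.95  99.63] [628.17 -24.29  76.84] [692.28   5.85 114.75]
tube x@y70, slope deg, z 655.1732865937668 -3.8109564068559862 43.45006797614705 2.444384651904189
grip 184 [488.64  84.18 153.08] [-0.85 -0.06  0.53] [455.43  74.44  99.61] [599.82  99.48 176.73]
```

```bash
python3 -m pendant '{"translation":[[0,0,0],[0,0,0],[0,0,0],[0,0,0],[-14,-38,0],[-14,-38,0],[-14,-38,0],[-14,-38,0]],"roll":[-0.111,-0.111,-0.111,-0.111,0,0,0,0],"hand":[255,255,255,255,255,255,255,255]}' 20; python3 -m pendant '{"translation":[[-14,-38,0],[-14,-38,0],[-14,-38,0],[-14,-38,0],[-14,-38,0],[-14,-38,0],[-14,-38,0],[-14,-38,0]],"roll":[0,0,0,0,0,0,0,0],"hand":[255,255,255,255,255,255,255,255]}'
```

```text
time_s: 1.67
ee_pos: [276.4, 386.4, 186.1]
ee_rot: [-180.0, 0.0, -175.8]
force: [1.2, 0.3, 1.1]
gripper_width: 40.6
gripper_force: 0.0
time_s: 2.33
ee_pos: [409.9, 90.7, 186.5]
ee_rot: [180.0, 0.1, -175.9]
force: [1.5, 0.8, -0.4]
gripper_width: 0.7
gripper_force: 0.0
```

Run:
```python
from fit import *
np.set_printoptions(precision=2,suppress=True)
# refine bracket and handle from start pictures
yaw=np.radians(4.08)
for n,dz in(("scene",1.3),("top",.6)):
    d=np.load(f"/tmp/{n}0.npz"); w=d["w"]; f=d["f"].astype(int); ok=~np.isnan(w[...,0]); W=w[ok]; F=f[ok]
    blue=(F[:,2]>1.5*F[:,0])&(F[:,2]>60)
    m=blue&(W[:,2]>60)&(W[:,0]>590)&(W[:,0]<730)&(W[:,1]>-80)&(W[:,1]<30); q=W[m]
    for fr in((0,1),(0,1,2),(0,1,2,3)):
        t,c=fit(bracket,q,[660,-15,95+dz,yaw],free=fr); print(n,"bore",t[:3],np.degrees(t[3]),c)
    m=(F.max(1)<60)&(W[:,2]>110)&(W[:,0]>420)&(W[:,0]<545)&(W[:,1]>60)&(W[:,1]<115); q=W[m]-[0,0,dz]
    ax=np.array([-.751*np.cos(yaw),-.751*np.sin(yaw),.66])
    def g(v):
        p=q-[v[0],v[1],75]; a=p@ax; r=np.linalg.norm(p-a[:,None]*ax,axis=1); e=np.stack([r-10,np.maximum(a-135,60-a)],1); return np.where(e.max(1)>0,np.hypot(*np.maximum(e,0).T),e.max(1))
    s=least_squares(g,[565,90],loss="soft_l1",f_scale=2);print("pivot",s.x,s.cost/len(q))
```

```text
scene bore [660.22 -13.85  96.3 ] 4.08 1.0982893132671119
scene bore [660.37 -13.53  97.08] 4.08 1.015781930026953
scene bore [660.3  -14.13  97.  ] 5.706293934481392 1.0204776465947552
pivot [563.25  90.94] 1.2256875047193854
top bore [662.06 -15.78  95.6 ] 4.08 1.9456369378637797
top bore [661.52 -12.    97.44] 4.08 1.727786273700378
top bore [661.91 -12.31  97.32] 4.9923610982078355 1.73414873163707
pivot [561.91  90.85] 2.0404660317631196
```

```bash
python3 -m pendant '{"translation":[[0,-10,10],[0,0,12],[0,0,12],[-12,0,0],[-12,0,0],[-10,0,0],[-10,0,0],[-10,0,0]],"roll":[0,0,0,0,0,0,0,0],"hand":[255,255,255,255,255,255,255,255]}'; python3 -m pendant '{"translation":[[-8,0,0],[-8,0,0],[-8,0,0],[-8,0,0],[-8,0,0],[-5,0,0],[-4,0,0],[0,0,0]],"roll":[0,0,0,0,0,0,0,0],"hand":[255,255,255,255,255,255,255,255]}'
```

```text
time_s: 3.0
ee_pos: [466.0, 87.0, 152.7]
ee_rot: [180.0, 0.1, -175.9]
force: [0.3, -0.8, 0.9]
gripper_width: 0.1
gripper_force: 0.0
time_s: 3.67
ee_pos: [513.6, 90.0, 152.1]
ee_rot: [180.0, 0.0, -175.9]
force: [-0.5, 0.6, -0.1]
gripper_width: 0.5
gripper_force: 0.0
```

Run:
```python
from h import *
p=env.grab_frame("scene"); save(p,"push1.png",(260,180,460,360),3)
```

```text
(no output)
```

View pics/push1.png

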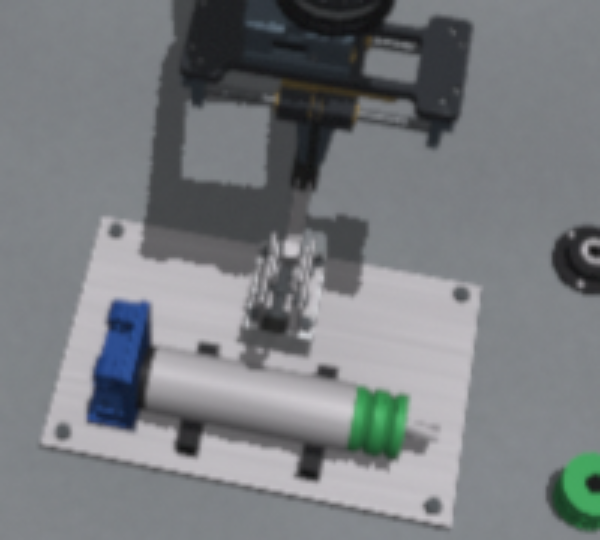

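```bash
python3 -m pendant '{"translation":[[-5,0,0],[-5,0,0],[-4,0,0],[-3,0,0],[-2,0,0],[-1,0,0],[0,0,0],[0,0,0]],"roll":[0,0,0,0,0,0,0,0],"hand":[255,255,255,255,255,255,255,255]}';  python3 -m pendant '{"translation":[[-1,0,0],[-1,0,0],[-1,0,0],[0,0,0],[0,0,0],[0,0,0],[0,0,0],[0,0,0]],"roll":[0,0,0,0,0,0,0,0],"hand":[255,255,255,255,255,255,255,255]}'
python3 - <<'E'
from h import *
p=env.grab_frame("scene"); save(p,"push2.png",(260,180,460,360),3)
E
```

```text
time_s: 4.38
ee_pos: [532.7, 91.4, 152.1]
ee_rot: [180.0, -0.0, -175.9]
force: [-0.8, 0.3, 1.0]
gripper_width: 0.3
gripper_force: 0.0
time_s: 5.05
ee_pos: [535.8, 91.6, 152.1]
ee_rot: [180.0, 0.0, -175.9]
force: [-0.0, -0.2, 0.1]
gripper_width: 0.2
gripper_force: 0.0
```

View pics/push2.png

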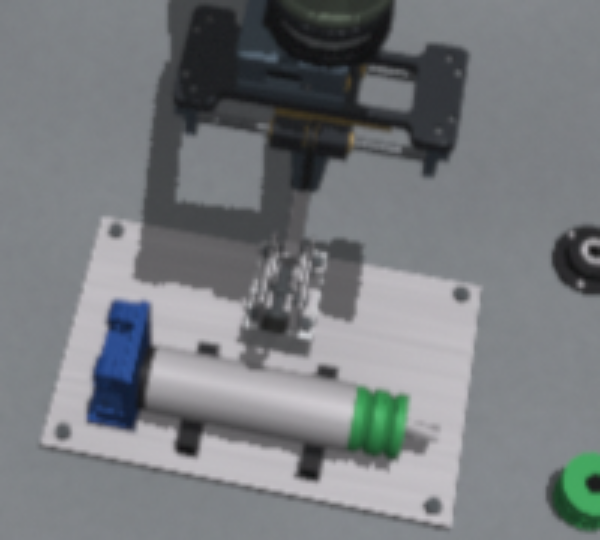

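Run:
```python
from h import *
np.set_printoptions(precision=1,suppress=True)
p=env.grab_frame("top"); save(p,"push2t.png",(220,150,360,260),5)
for p in(p,env.grab_frame("scene")):
    w=cloud(p)
    for l in("clamp_handle","clamp_arm"):
        for r in env.regions_of(p,l):
            q=w[r["pixels"]]; q=q[~np.isnan(q[:,0])]; print(l,r["score"],np.array(r["rect"]),np.median(q,0),q.min(0),q.max(0))
```

```text
clamp_handle 0.16 [317.1 179.4  32.8  37.5] [655.9  -1.7  68.9] [573.3 -33.2  10.3] [697.8  53.4 302.6]
clamp_arm 0.38 [288.9 205.1 118.5  81.1] [577.1  -9.1  10.9] [412.6 -70.3  -2.4] [719.5 247.2 615.3]
clamp_handle 0.71 [356.9 255.2   5.9  23.6] [544.5  89.7 111. ] [517.6  78.5  48.4] [566.9  98.5 123.8]
clamp_arm 0.47 [354.5 280.1  11.3  22.5] [620.4  95.8 147.5] [554.8  79.3  47.8] [642.6 104.4 161.6]
```

View pics/push2t.png

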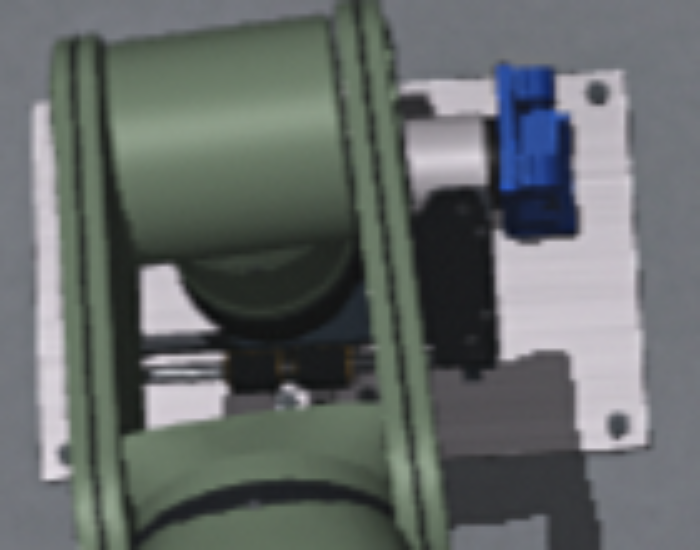

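Run:
```python
from h import *
np.set_printoptions(precision=0,suppress=True)
p=env.grab_frame("scene"); w=cloud(p); w0=np.load("/tmp/scene0.npz")["w"]
for v in range(230,300,3):
    print(v,[tuple(w[v,u].round().astype(int)) if w[v,u,0]==w[v,u,0] else None for u in (353,356,359)],"| before",[tuple(w0[v,u].round().astype(int)) if w0[v,u,0]==w0[v,u,0] else None for u in(356,359)],p["frame"][v,357])
```

```text
230 [(np.int64(415), np.int64(51), np.int64(2)), (np.int64(412), np.int64(58), np.int64(0)), (np.int64(571), np.int64(88), np.int64(262))] | before [(np.int64(413), np.int64(58), np.int64(2)), (np.int64(500), np.int64(78), np.int64(146))] [33 36 38]
233 [(np.int64(423), np.int64(53), np.int64(1)), (np.int64(422), np.int64(61), np.int64(2)), (np.int64(552), np.int64(86), np.int64(220))] | before [(np.int64(421), np.int64(60), np.int64(0)), (np.int64(503), np.int64(80), np.int64(139))] [43 46 50]
236 [(np.int64(429), np.int64(55), np.int64(-3)), (np.int64(431), np.int64(63), np.int64(4)), (np.int64(552), np.int64(87), np.int64(208))] | before [(np.int64(432), np.int64(63), np.int64(4)), (np.int64(507), np.int64(81), np.int64(134))] [47 51 54]
239 [(np.int64(441), np.int64(58), np.int64(2)), (np.int64(439), np.int64(65), np.int64(2)), (np.int64(552), np.int64(88), np.int64(196))] | before [(np.int64(441), np.int64(65), np.int64(5)), (np.int64(512), np.int64(83), np.int64(130))] [40 42 45]
242 [(np.int64(449), np.int64(60), np.int64(2)), (np.int64(448), np.int64(67), np.int64(4)), (np.in
[... 4310 characters left out ...]
np.int64(102), np.int64(35)), (np.int64(596), np.int64(109), np.int64(35))] | before [(np.int64(597), np.int64(102), np.int64(35)), (np.int64(596), np.int64(109), np.int64(37))] [82 82 84]
296 [(np.int64(599), np.int64(97), np.int64(18)), (np.int64(597), np.int64(103), np.int64(19)), (np.int64(597), np.int64(110), np.int64(22))] | before [(np.int64(598), np.int64(103), np.int64(20)), (np.int64(597), np.int64(110), np.int64(22))] [83 82 84]
299 [(np.int64(603), np.int64(98), np.int64(11)), (np.int64(601), np.int64(105), np.int64(12)), (np.int64(599), np.int64(111), np.int64(12))] | before [(np.int64(600), np.int64(105), np.int64(8)), (np.int64(600), np.int64(111), np.int64(13))] [179 177 182]
```

Run:
```python
from h import *
np.set_printoptions(precision=0,suppress=True,linewidth=200)
p=env.grab_frame("scene"); w=cloud(p)
for v in range(224,256,2):
    print(v," ".join("%d,%d,%d"%tuple(w[v,u]) if w[v,u,0]==w[v,u,0] else "-" for u in range(352,376,3)))
```

```text
224 574,74,282 572,79,282 572,85,285 569,90,282 564,95,277 566,101,282 564,107,282 563,112,283
226 573,74,274 573,80,276 574,86,280 573,91,281 565,96,272 571,102,284 569,108,283 568,113,284
228 571,74,264 573,80,270 572,86,271 568,91,266 547,94,235 572,103,277 572,108,280 570,114,280
230 416,48,2 - 552,83,230 550,89,231 551,95,234 571,103,270 571,109,272 572,115,276
232 420,50,0 420,57,3 551,84,222 552,90,225 550,96,225 550,102,229 408,93,0 569,115,263
234 427,51,2 424,58,0 551,84,215 549,90,214 548,96,215 549,102,219 415,95,2 413,102,2
236 435,53,5 430,60,1 551,85,206 551,91,209 548,96,207 552,103,216 420,96,1 417,103,0
238 436,54,-2 436,61,2 552,85,201 549,91,199 551,97,204 549,103,204 427,97,4 426,105,5
240 445,56,4 440,62,-1 553,86,195 547,91,188 549,98,192 432,91,0 433,99,4 429,106,0
242 448,57,0 444,64,-3 517,81,125 550,92,184 550,98,187 440,93,2 437,100,1 435,107,2
244 453,58,-1 453,65,1 520,82,121 520,89,125 448,87,3 445,94,3 444,101,3 441,108,2
246 460,60,1 459,67,2 524,83,119 523,90,121 454,88,5 452,96,4 449,103,2 445,110,-1
248 463,60,-3 462,68,-1 527,84,115 525,91,115 457,90,0 454,97,0 454,104,2 451,111,0
250 471,62,0 471,70,3 530,85,113 529,92,115 464,91,2 461,98,1 459,105,1 459,112,4
252 476,64,0 477,71,5 533,86,108 534,93,113 469,92,2 466,99,0 466,107,3 463,114,2
254 483,65,2 480,72,0 537,87,108 536,94,109 472,93,-1 472,101,1 471,108,2 468,115,1
```

Run:
```python
from h import *
np.set_printoptions(precision=0,suppress=True,linewidth=200)
w=np.load("/tmp/scene0.npz")["w"]
m=(w[...,2]>130)&(np.hypot(w[...,0]-209,w[...,1]-535)<75); q=w[m]
for z in range(130,300,10):
    k=q[(q[:,2]>=z)&(q[:,2]<z+10)]
    if len(k): print(z,len(k),k.min(0),k.max(0))
s=env.state(); print(s["qpos"],s["ee_pos"],s["torque"],s["effort"])
```

```text
210 16 [204. 481. 215.] [243. 580. 220.]
220 38 [200. 479. 221.] [244. 585. 230.]
230 41 [181. 478. 230.] [246. 583. 240.]
240 50 [194. 477. 240.] [245. 584. 250.]
250 47 [202. 476. 250.] [244. 584. 260.]
260 65 [187. 475. 260.] [248. 584. 270.]
270 53 [189. 475. 270.] [247. 585. 279.]
280 8 [213. 575. 280.] [247. 587. 290.]
290 22 [217. 462. 292.] [266. 585. 300.]
[  8.  17.  97.   0.  66. -86.] [536.  92. 152.] [-0.  0.  0.] [ -0. -39. -22.  -0.   0.  -0.]
```

```bash
python3 -m pendant '{"translation":[[15,0,-4],[25,0,0],[30,0,0],[30,0,0],[26,0,0],[0,0,10],[0,0,12],[0,0,10]],"roll":[0,0,0,0,0,0,0,0],"hand":[255,255,255,255,255,255,255,255]}'; python3 -m pendant '{"translation":[[-10,-2,0],[-10,0,0],[-8,0,0],[-8,0,0],[-8,0,0],[-8,0,0],[-8,0,0],[-8,0,0]],"roll":[0,0,0,0,0,0,0,0],"hand":[255,255,255,255,255,255,255,255]}'
```

```text
time_s: 6.17
ee_pos: [409.8, 82.7, 124.1]
ee_rot: [180.0, 0.1, -175.9]
force: [-0.7, -0.7, -0.6]
gripper_width: 0.4
gripper_force: 0.0
time_s: 6.83
ee_pos: [440.7, 82.6, 125.1]
ee_rot: [-180.0, -4.8, -176.0]
force: [-86.4, -3.9, 77.5]
gripper_width: 0.5
gripper_force: 45.2
```

```bash
python3 -m pendant '{"translation":[[10,0,0],[10,0,0],[10,0,0],[10,0,0],[0,0,0],[0,0,0],[0,0,0],[0,0,0]],"roll":[0,0,0,0,0,0,0,0],"hand":[255,255,255,255,255,255,255,255]}'
python3 - <<'E'
from h import *
np.set_printoptions(precision=0,suppress=True,linewidth=200)
s=env.state(); print(s["ee_pos"],s["ee_rot"],s["force"],s["qpos"])
p=env.grab_frame("scene"); w=cloud(p); save(p,"b.png",(280,140,440,290),4)
c=np.array(s["ee_pos"])
m=(w[...,2]>90)&(np.abs(w[...,0]-c[0])<60)&(np.abs(w[...,1]-c[1])<30)
q=w[m]
for z in range(90,300,10):
    k=q[(q[:,2]>=z)&(q[:,2]<z+10)]
    if len(k): print(z,len(k),k.min(0),k.max(0))
E
```

```text
time_s: 7.5
ee_pos: [439.7, 82.8, 124.2]
ee_rot: [180.0, 0.1, -175.9]
force: [-0.8, 0.4, -0.2]
gripper_width: 0.5
gripper_force: 0.0
[440.  83. 124.] [ 180.    0. -176.] [-1.  0. -0.] [  9.  10. 111.   0.  59. -85.]
130 2 [495.  77. 136.] [499.  96. 138.]
140 27 [486.  76. 141.] [499.  95. 150.]
150 55 [452.  75. 150.] [499.  95. 159.]
160 74 [443.  74. 160.] [490.  95. 170.]
170 83 [451.  74. 170.] [482.  95. 180.]
180 27 [453.  74. 180.] [458.  96. 190.]
190 31 [452.  73. 190.] [458.  97. 200.]
200 41 [425.  72. 200.] [458.  97. 210.]
210 5 [430.  80. 210.] [455.  87. 220.]
230 16 [469.  63. 235.] [478. 111. 240.]
240 94 [405.  53. 240.] [479. 113. 250.]
250 215 [409.  55. 250.] [479. 113. 260.]
260 86 [417.  54. 260.] [467. 112. 270.]
270 148 [411.  53. 270.] [467. 112. 280.]
280 131 [453.  53. 280.] [467. 102. 290.]
290 52 [454.  54. 290.] [463. 101. 300.]
```

View pics/b.png

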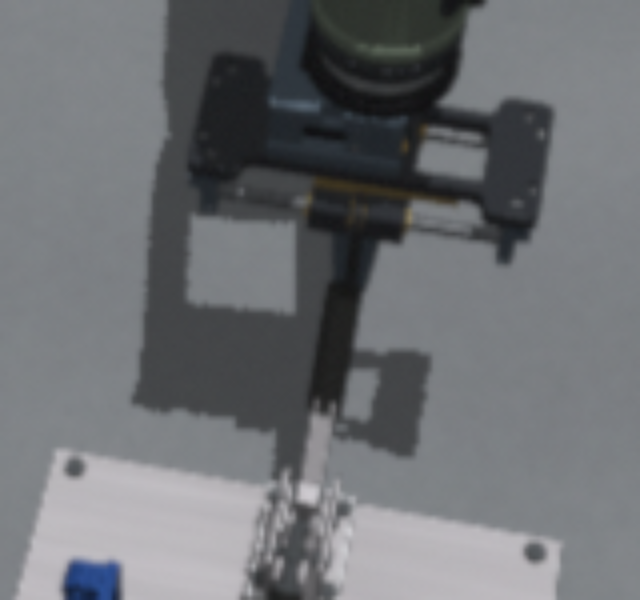

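```bash
python3 -m pendant '{"translation":[[12,0,0],[0,0,12],[0,0,10],[-4,0,0],[-4,0,0],[-4,0,0],[-4,0,0],[0,0,0]],"roll":[0,0,0,0,0,0,0,0],"hand":[255,255,255,255,255,255,255,255]}'; python3 -m pendant '{"translation":[[-3,0,0],[-3,0,0],[-3,0,0],[-3,0,0],[0,0,0],[0,0,0],[0,0,0],[0,0,0]],"roll":[0,0,0,0,0,0,0,0],"hand":[255,255,255,255,255,255,255,255]}'
```

```text
time_s: 8.22
ee_pos: [441.3, 82.9, 102.5]
ee_rot: [180.0, -0.2, -175.9]
force: [-5.3, -0.0, 3.6]
gripper_width: 0.2
gripper_force: 2.3
time_s: 8.88
ee_pos: [442.7, 82.8, 102.4]
ee_rot: [-180.0, -1.3, -176.0]
force: [-28.0, -1.2, 23.7]
gripper_width: 0.2
gripper_force: 14.6
```

```bash
python3 -m pendant '{"translation":[[12,0,0],[-4.3,0,-5.2],[-4.3,0,-5.2],[-4.8,0,-4.8],[-4.8,0,-4.8],[-5.3,0,-4.2],[-5.3,0,-4.2],[0,0,0]],"roll":[0,0,0,0,0,0,0,0],"hand":[255,255,255,255,255,255,255,255]}'
```

```text
time_s: 9.55
ee_pos: [474.0, 85.3, 131.6]
ee_rot: [180.0, 0.2, -175.9]
force: [0.6, -0.7, -0.6]
gripper_width: 0.3
gripper_force: 0.1
```

```bash
cat > chk.py <<'E'
from h import *
np.set_printoptions(precision=0,suppress=True,linewidth=200)
p=env.grab_frame("scene")
w=cloud(p); f=p["frame"].astype(int)
yw=np.radians(4.08); ux=np.array([np.cos(yw),np.sin(yw)])
d=w[...,:2]-[562.6,90.9]; a=d@ux; l=d@np.array([-ux[1],ux[0]]); z=w[...,2]-1.4-75
m=(np.abs(l)<14)&(z>-5)
# handle shaft/grip lean from points behind the pivot
h=m&(a<5)&(a>-115)&(z>20)&(z<130)
for r in range(20,130,10):
    k=h&(z>=r)&(z<r+10); print(r,k.sum(),np.median(a[k]) if k.any() else "",end=" | ")
k=m&(a>30)&(z>20)&(a<110); print("\narm pts",k.sum(),np.median(a[k]),np.median(z[k])+75, "max z",z[k].max()+75)
E
python3 chk.py
```

```text
20 34 -8.962901492057043 | 30 27 -13.197203750214344 | 40 19 -17.685289938284072 | 50 33 -24.326115449621675 | 60 36 -30.44109520272578 | 70 39 -33.79611460382199 | 80 32 -38.331782105164876 | 90 47 -43.24268050345831 | 100 44 -47.71054372967909 | 110 67 -55.48310789927643 | 120 76 -64.31939748038633 | 
arm pts 215 82.70128272440033 111.59411675142425 max z 139.77020816497733
```

```bash
python3 -m pendant '{"translation":[[-5.7,0,-3.6],[-5.7,0,-3.6],[-6,0,-3.1],[-6,0,-3.1],[-6.3,0,-2.5],[-6.3,0,-2.5],[-6.5,0,-1.8],[0,0,0]],"roll":[0,0,0,0,0,0,0,0],"hand":[255,255,255,255,255,255,255,255]}';python3 -m pendant '{"translation":[[-6.5,0,-1.8],[-4,0,-0.8],[-3,0,-0.5],[0,0,0],[0,0,0],[0,0,0],[0,0,0],[0,0,0]],"roll":[0,0,0,0,0,0,0,0],"hand":[255,255,255,255,255,255,255,255]}'; python3 chk.py
```

```text
time_s: 10.27
ee_pos: [515.4, 88.2, 151.2]
ee_rot: [180.0, 0.1, -175.9]
force: [-0.1, 0.1, -0.2]
gripper_width: 0.6
gripper_force: 0.1
time_s: 10.93
ee_pos: [527.2, 89.1, 154.2]
ee_rot: [180.0, 0.1, -175.9]
force: [1.0, 0.0, -0.4]
gripper_width: 0.2
gripper_force: 0.0
20 20 0.4285859390085518 | 30 13 1.8844311949405883 | 40 14 0.993595383389219 | 50 12 1.2623878868057485 | 60 20 0.7737137088054739 | 70 23 -0.2334001161232679 | 80 22 -1.0200834495794355 | 90 23 -0.5735833236920626 | 100 21 -1.1847925332241365 | 110 29 -1.510926673215661 | 120 35 -2.7669426309585794 | 
arm pts 137 67.48975487051702 103.12832951832658 max z 117.32434884746962
```

```bash
python3 -m pendant '{"translation":[[-2,0,-0.2],[-2,0,-0.2],[-2,0,0],[-2,0,0],[0,0,0],[0,0,0],[0,0,0],[0,0,0]],"roll":[0,0,0,0,0,0,0,0],"hand":[255,255,255,255,255,255,255,255]}';python3 -m pendant '{"translation":[[-2,0,0],[-1,0,0],[0,0,0],[0,0,0],[0,0,0],[0,0,0],[0,0,0],[0,0,0]],"roll":[0,0,0,0,0,0,0,0],"hand":[255,255,255,255,255,255,255,255]}'; python3 chk.py
```

```text
time_s: 11.65
ee_pos: [530.7, 89.3, 154.4]
ee_rot: [180.0, -0.5, -175.9]
force: [-11.6, -0.4, 6.7]
gripper_width: 0.6
gripper_force: 5.5
time_s: 12.32
ee_pos: [530.7, 89.3, 154.4]
ee_rot: [180.0, -0.8, -175.9]
force: [-17.5, -1.3, 12.8]
gripper_width: 0.7
gripper_force: 8.9
20 23 2.0197883410266426 | 30 14 2.1165309605828586 | 40 13 2.012732997874017 | 50 12 2.009093607745693 | 60 19 2.2721049557887754 | 70 18 1.5702481381595237 | 80 23 1.3503189045008088 | 90 25 1.7575544802419245 | 100 16 2.119527486995752 | 110 28 1.845291142602433 | 120 36 1.3098380102307128 | 
arm pts 140 64.15567124106917 103.22318520170174 max z 117.34263959863776
```

```bash
python3 -m pendant '{"translation":[[-1.5,0,-0.5],[-1.5,0,-0.5],[0,0,0],[0,0,0],[10,0,0],[15,0,0],[30,0,0],[30,0,0]],"roll":[0,0,0,0,0,0,0,0],"hand":[255,255,255,255,255,255,255,255]}'
python3 - <<'E'
from fit import *
p=env.grab_frame("scene"); save(p,"c.png",(260,180,460,360),3)
w=cloud(p); F=p["frame"].astype(int)
yaw=np.radians(4.08)
m=(F.max(2)<70)&(w[...,2]>135)&(np.abs(w[...,0]-562)<40)&(np.abs(w[...,1]-91)<20)
q=w[m]-[0,0,1.4]; print(len(q),q.min(0),q.max(0))
def g(v):
    ax=np.array([-np.sin(v[0])*np.cos(yaw),-np.sin(v[0])*np.sin(yaw),np.cos(v[0])])
    x=q-[562.6+v[1],90.9+v[2],75]; a=x@ax; r=np.linalg.norm(x-a[:,None]*ax,axis=1); e=np.stack([r-10,np.maximum(a-135,60-a)],1)
    return np.where(e.max(1)>0,np.hypot(*np.maximum(e,0).T),e.max(1))
s=least_squares(g,[0.02,0,0],loss="soft_l1",f_scale=2); print("lean",s.x,s.cost/len(q))
E
```

```text
time_s: 13.03
ee_pos: [456.3, 83.9, 155.1]
ee_rot: [180.0, 0.1, -175.9]
force: [-0.6, 0.9, 1.4]
gripper_width: 0.3
gripper_force: 0.0
210 [548.43701368  80.2887435  134.22880401] [567.74118532 100.049525   215.01321458]
lean [ 1.28788116e-04 -6.66806020e+00 -5.64682629e-01] 0.45784586485476353
```

View pics/c.png

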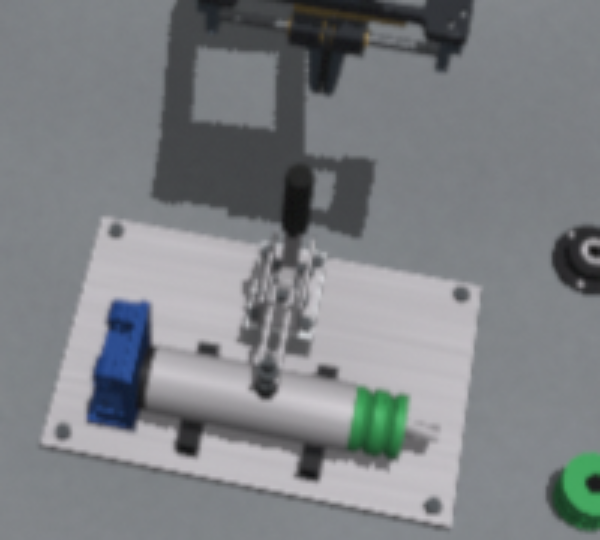

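```bash
python3 -m pendant '{"translation":[[0,0,0],[0,0,0],[0,0,0],[0,0,0],[0,0,0],[0,0,0],[-24.5,-31.4,0],[-24.5,-31.4,0]],"roll":[0.122,0.122,0.122,0.122,0.122,0.122,0,0],"hand":[143,143,143,143,143,143,143,143]}';python3 -m pendant '{"translation":[[-24.5,-31.4,0],[-24.5,-31.4,0],[-24.5,-31.4,0],[-24.5,-31.4,0],[-24.5,-31.4,0],[-24.5,-31.4,0],[-24.5,-31.4,0],[-24.5,-31.4,0]],"roll":[0,0,0,0,0,0,0,0],"hand":[143,143,143,143,143,143,143,143]}'; python3 -m pendant '{"translation":[[0,0,0],[0,0,20],[0,0,20],[0,0,20],[0,0,10],[0,0,0],[0,0,0],[0,0,0]],"roll":[0,0,0,0,0,0,0,0],"hand":[143,143,143,143,143,143,143,143]}'
python3 - <<'E'
from fit import *
np.set_printoptions(precision=1,suppress=True)
s=env.state(); c=np.array(s["ee_pos"]); psi=np.radians(s["ee_rot"][2]); print(c,s["ee_rot"],s["gripper_width"])
p=env.grab_frame("scene"); w=cloud(p); save(p,"d.png",(150,100,290,240),4); F=p["frame"].astype(int)
W=w[~np.isnan(w[...,0])]; d=W-c; tx=np.array([np.cos(psi),np.sin(psi)]); ty=np.array([np.sin(psi),-np.cos(psi)])
a=d[:,:2]@tx; b=d[:,:2]@ty
f=(np.abs(a)<25)&(np.abs(b)<45)&(W[:,2]>80)
for z in range(80,230,10):
    k=f&(W[:,2]>=z)&(W[:,2]<z+10)
    if k.any(): print(z,k.sum(),"a",a[k].min(),a[k].max(),"b",np.sort(b[k])[[0,-1]], "gap", b[k][b[k]<0].max() if (b[k]<0).any() else None, b[k][b[k]>0].min() if (b[k]>0).any() else None)
E
```

```text
time_s: 13.75
ee_pos: [457.3, 4.6, 155.5]
ee_rot: [179.9, 0.1, 142.4]
force: [0.9, -0.2, 0.3]
gripper_width: 39.8
gripper_force: 0.0
time_s: 14.42
ee_pos: [457.0, -317.1, 155.4]
ee_rot: [180.0, 0.1, 142.1]
force: [1.1, -0.1, -0.9]
gripper_width: 39.9
gripper_force: 0.0
time_s: 15.08
ee_pos: [457.7, -314.8, 86.4]
ee_rot: [180.0, 0.1, 142.2]
force: [0.2, -0.1, 0.0]
gripper_width: 40.2
gripper_force: 0.0
[ 457.7 -314.8   86.4] [180.    0.1 142.2] 40.23125736825555
110 6 a -14.521427106596757 18.485260966614838 b [26.  28.6] gap None 26.004318740474396
120 19 a -15.448670474689326 19.296465680883124 b [26.  31.7] gap None 25.98398691939065
160 15 a -15.12581728351876 17.140112106865914 b [-29. -19.] gap -19.017873856077642 None
170 19 a -16.967600950332837 17.955541412033547 b [-32.9 -17. ] gap -16.986476154994204 None
180 2 a -17.131210518318866 -15.022976681023247 b [-28.8 -22.7] gap -22.743345071966797 None
190 4 a -20.03083865368451 -17.996911755884128 b [-27.9 -25.3] gap -25.269986580388743 None
200 6 a -23.95329719699369 -21.618447809023547 b [-26.7  12.9] gap -22.354304545081465 12.946315268381873
210 126 a -24.93252148495961 22.575792831057726 b [-44.6  43.7] gap -24.423571902827707 12.887720236984102
220 59 a -24.87819783541728 21.85279975782624 b [-34.9  44.8] gap -0.6735900903890137 4.959443938173427
```

View pics/d.png

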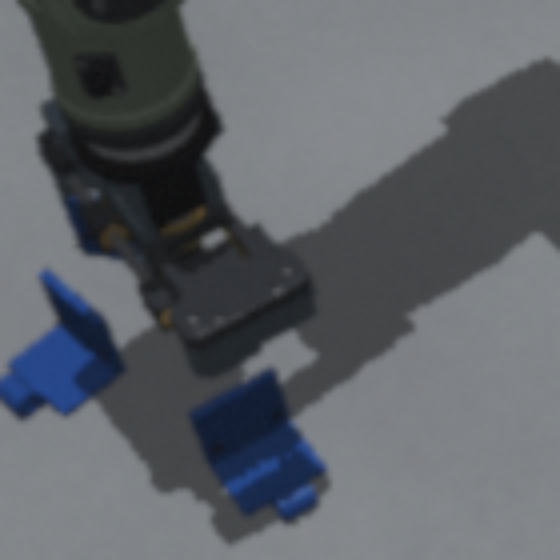

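```bash
python3 -m pendant '{"translation":[[0,0,20],[0,0,20],[0,0,20],[0,0,15],[0,0,10],[0,0,5],[0,0,2],[0,0,0]],"roll":[0,0,0,0,0,0,0,0],"hand":[143,143,143,143,143,143,143,143]}';python3 -m pendant '{"translation":[[0,0,0],[0,0,0],[0,0,0],[0,0,0],[0,0,0],[0,0,0],[0,0,0],[0,0,0]],"roll":[0,0,0,0,0,0,0,0],"hand":[190,220,255,255,255,255,255,255]}' 30
```

```text
time_s: 15.8
ee_pos: [457.2, -314.6, -6.3]
ee_rot: [180.0, 0.1, 142.1]
force: [-0.3, -0.0, 0.6]
gripper_width: 40.0
gripper_force: 0.0
time_s: 16.47
ee_pos: [456.9, -314.4, -6.5]
ee_rot: [180.0, 0.0, 142.1]
force: [-0.5, 0.9, 2.9]
gripper_width: 7.8
gripper_force: 30.0
```

```bash
python3 -m pendant '{"translation":[[0,0,-10],[0,0,-20],[0,0,-30],[0,0,-30],[0,0,-30],[0,0,-30],[0,0,0],[0,0,0]],"roll":[0,0,-0.122,-0.122,-0.122,-0.122,-0.122,-0.122],"hand":[255,255,255,255,255,255,255,255]}';python3 -m pendant '{"translation":[[-20,13,0],[-32,20.6,0],[-36,23,0],[-36,23,0],[-36,23,0],[-32,20.6,0],[-20,13,0],[-13,8,0]],"roll":[0,0,0,0,0,0,0,0],"hand":[255,255,255,255,255,255,255,255]}'; python3 -m pendant '{"translation":[[0,0,0],[0,0,0],[0,0,0],[0,0,0],[0,0,0],[0,0,0],[0,0,0],[0,0,0]],"roll":[0,0,0,0,0,0,0,0],"hand":[255,255,255,255,255,255,255,255]}'
cat > m.py <<'E'
from fit import *
import sys
np.set_printoptions(precision=2,suppress=True)
s=env.state(); c=np.array(s["ee_pos"]); r=s["ee_rot"]; print(c,r,s["gripper_width"],s["gripper_force"],s["force"])
yaw=np.radians(r[2]-180); N=4; zl=c[2]+6.5
L={"scene":1.4,"top":.6}
for n in L:
    ps=[env.grab_frame(n) for _ in range(N)]
    z=np.stack([p["z_map"] for p in ps]); z[z<=0]=np.nan; p=dict(ps[0]); p["z_map"]=np.nan_to_num(np.nanmedian(z,0)); w=cloud(p)
    F=p["frame"].astype(int); blue=(F[...,2]>1.5*F[...,0])&(F[...,2]>60)&~np.isnan(w[...,0])
    if n=="scene" and len(sys.argv)>1: save(p,sys.argv[1],(250,230,400,340),5)
    Q=w[blue]; d=Q-[*c[:2],zl]; g=(np.hypot(d[:,0],d[:,1])<95)&(Q[:,2]>zl-15)&(Q[:,2]<zl+75)
    lq=loc(Q,[*c[:2],zl,yaw]); gl=g&(lq[:,1]<(float(sys.argv[2]) if len(sys.argv)>2 else 80))
    t,e=fit(lambda x:leaf(x,0),Q[gl],[*c[:2],zl+L[n],yaw],free=(0,1,2,3)); print(n,"leaf",gl.sum(),t[:3],np.degrees(t[3]),e)
    y=np.array([-np.sin(t[3]),np.cos(t[3]),0]); lb=t[:3]+60*y+[0,0,10]
    bl=loc(Q,[661,-14,95,np.radians(4.08)]); gb=(np.abs(bl[:,0])<45)&(bl[:,1]>(-14 if len(sys.argv)<3 else 8))&(bl[:,1]<35)&(bl[:,2]>-30)&(bl[:,2]<30)&~(gl&(bl[:,1]<0))
    b,e=fit(bracket,Q[gb],[661,-14,95+L[n],np.radians(4.08)],free=(0,1,2)); print(n,"bore",gb.sum(),b[:3],e)
    print("   leaf_bore in bracket frame",loc(lb[None],b)[0])
E
python3 m.py e.png
```

```text
time_s: 17.13
ee_pos: [457.6, -315.1, 146.0]
ee_rot: [-179.8, 0.2, -175.6]
force: [-0.9, 0.4, -2.3]
gripper_width: 8.1
gripper_force: 30.0
time_s: 17.8
ee_pos: [670.2, -153.8, 142.8]
ee_rot: [180.0, -0.0, -175.8]
force: [0.3, -0.3, -1.6]
gripper_width: 8.2
gripper_force: 30.0
time_s: 18.47
ee_pos: [668.1, -156.8, 143.4]
ee_rot: [180.0, 0.0, -176.0]
force: [-0.6, -0.3, -1.5]
gripper_width: 7.8
gripper_force: 30.0
[ 668.08 -156.79  143.44] [ 180.      0.01 -175.96] 7.788553621319559 29.997962415218353 [-0.62 -0.28 -1.52]
scene leaf 591 [ 667.54 -155.5   151.1 ] -355.3991696640157 0.5424158487002144
scene bore 374 [660.09 -14.02  96.54] 0.5135576488606535
   leaf_bore in bracket frame [ -3.18 -81.65  64.56]
top leaf 2 [ 668.36 -156.77  150.42] -357.24169601718745 0.0
top bore 278 [661.09 -14.19  95.83] 0.9366113667776617
   leaf_bore in bracket frame [ -1.51 -82.75  64.59]
```

View pics/e.png

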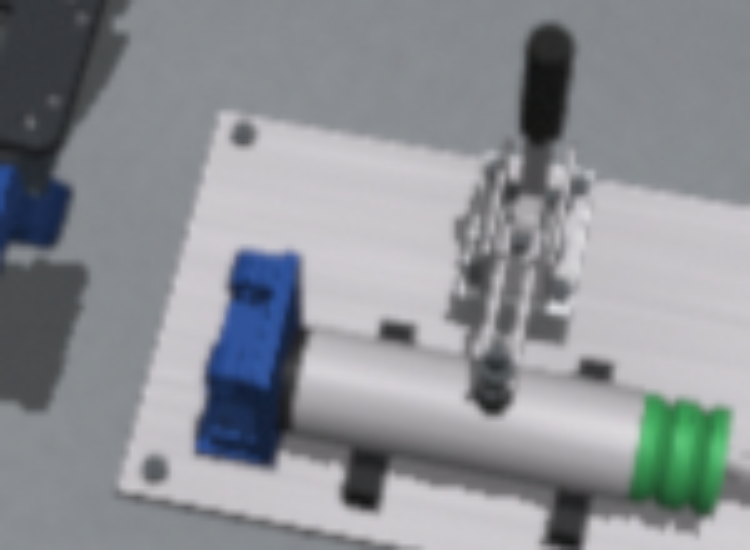

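```bash
python3 -m pendant '{"translation":[[-2.7,10,12],[0,10,12],[0,10,12],[0,10,12],[0,8,10],[0,3.6,5.5],[0,0,0],[0,0,0]],"roll":[0,0,0,0,0,0,0,0],"hand":[255,255,255,255,255,255,255,255]}'; python3 -m pendant '{"translation":[[0,0,0],[0,0,0],[0,0,0],[0,0,0],[0,0,0],[0,0,0],[0,0,0],[0,0,0]],"roll":[0,0,0,0,0,0,0,0],"hand":[255,255,255,255,255,255,255,255]}'; python3 m.py f.png
```

```text
time_s: 19.53
ee_pos: [667.6, -104.9, 79.9]
ee_rot: [-180.0, 0.0, -175.9]
force: [-0.5, 0.3, -2.0]
gripper_width: 8.0
gripper_force: 30.0
time_s: 20.2
ee_pos: [667.3, -104.8, 79.7]
ee_rot: [180.0, -0.0, -175.9]
force: [0.1, -1.2, -2.7]
gripper_width: 7.8
gripper_force: 30.0
[ 667.33 -104.77   79.74] [ 180.     -0.   -175.92] 7.834340535884906 29.997964203357697 [ 0.13 -1.18 -2.66]
scene leaf 514 [ 666.6  -103.73   87.45] -355.55504919848244 0.5636381297806923
scene bore 374 [660.16 -14.02  96.76] 0.5290047842359026
   leaf_bore in bracket frame [ -0.35 -29.94   0.69]
top leaf 0 [ 667.33 -104.77   86.84] -355.9247629443892 nan
top bore 246 [662.   -13.98  95.82] 0.9182231221229586
   leaf_bore in bracket frame [ -1.15 -30.94   1.02]fit.py:20: RuntimeWarning: invalid value encountered in scalar divide
  return full(best.x),best.cost/len(w)
```

```bash
python3 -m pendant '{"translation":[[0,5,0.4],[0,5,0],[0,5,0],[0,4,0],[0,3,0],[0,3,0],[0,2,0],[0,0,0]],"roll":[0,0,0,0,0,0,0,0],"hand":[255,255,255,255,255,255,255,255]}'; python3 -m pendant '{"translation":[[0,1,0],[0,1,0],[0,1,0],[0,0,0],[0,0,0],[0,0,0],[0,0,0],[0,0,0]],"roll":[0,0,0,0,0,0,0,0],"hand":[255,255,255,255,255,255,255,255]}'; python3 m.py g.png 46
```

```text
time_s: 21.27
ee_pos: [665.4, -77.3, 79.4]
ee_rot: [180.0, 0.0, -175.9]
force: [-0.1, 0.4, -1.3]
gripper_width: 7.3
gripper_force: 30.0
time_s: 21.93
ee_pos: [665.2, -74.9, 79.3]
ee_rot: [180.0, 0.0, -175.9]
force: [-0.1, -0.3, -1.7]
gripper_width: 8.1
gripper_force: 30.0
[665.23 -74.87  79.32] [ 180.      0.   -175.92] 8.11009526847796 29.997997283935547 [-0.14 -0.28 -1.73]
scene leaf 391 [664.57 -73.48  87.12] -355.597823868314 0.4090139278068029
scene bore 141 [660.9  -14.84  96.3 ] 0.40619312967823107
   leaf_bore in bracket frame [-0.85  1.24  0.82]
top leaf 0 [665.23 -74.87  86.42] -355.92261341969095 nan
top bore 0 [661.  -14.   95.6] nan
   leaf_bore in bracket frame [-0.11 -1.01  0.82]fit.py:20: RuntimeWarning: invalid value encountered in scalar divide
  return full(best.x),best.cost/len(w)
```

View pics/g.png

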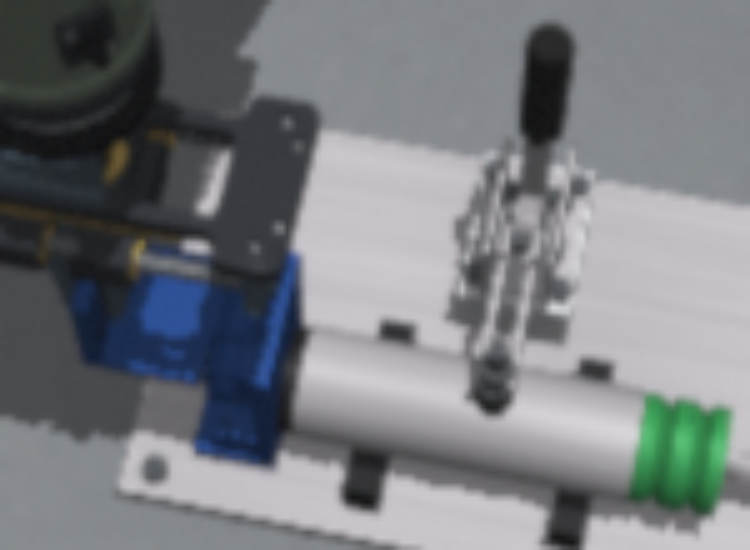

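```bash
python3 -m pendant '{"translation":[[0,0,0.3],[0,0,0],[0,0,0],[0,0,0],[0,0,0],[0,0,0],[0,0,0],[0,0,0]],"roll":[0,0,0,0,0,0,0,0],"hand":[255,255,255,255,255,255,255,255]}'
python3 - <<'E'
from h import *
s=env.state(); print(s["time_s"],s["ee_pos"],s["force"],s["torque"],s["gripper_force"])
print(env.job_done())
E
```

```text
time_s: 23.0
ee_pos: [665.2, -74.8, 79.0]
ee_rot: [180.0, 0.0, -175.9]
force: [1.0, -1.1, -1.5]
gripper_width: 7.6
gripper_force: 30.0
23.0 [665.22246041 -74.8001868   79.03306923] [ 1.03428393 -1.08715939 -1.53409848] [0.00757374 0.03681811 0.00343328] 29.9979767203331
the job is handed in; nothing more can be done
None
```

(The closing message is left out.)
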